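# Click the chute stop into its notch and seat the axle block

## Task

First push the sliding stop along its rail, towards the chute, until its spring pin clicks into the notch of the small ridged notch piece beside the rail. Then push the axle block along the trough, away from the chute, until it rests against the stop's arm, with the stop still clicked in its notch. Only push with the fingers: do not lift or tip the block, and leave everything else where it lies.

Things in the scene. Friction and masses are not known exactly. Their poses are not given: they have to be found in the camera images.
- runout: Fixed stand, varying in place and yaw. A flat sheet-metal trough, 490 mm long, into which a chute slopes down at 30 degrees. Origin on the bench under the trough's midline; +y runs along the trough to the chute (slope starts at y = 250 mm), z up. Trough floor 3 mm above the bench; walls 15 mm high, inner faces at x = -27 and 27 mm. Parallel rail at x = 75 mm, ledge at x = 88 to 130 mm, 10 mm high
- tab_top (a point): Centre of the top of the sliding stop's push tab, 90 mm above the bench; axes as runout. The tab is an upright grey block on the rail's centre line, 26 mm (x) by 16 mm along the rail (y), standing 50 mm up from the stop's saddle (46 mm x by 50 mm y, its top 40 mm above the bench)
- pin_axis (a point): Bench-level point under the stop's vertical spring pin (16 mm ball tip, 18 mm brass head 72 mm high), 34 mm outside the tab, level with it along the rail; axes as runout. Climbing the first ridge takes about 5 N of push; then the push drops to nothing as the pin falls 2.7 mm into the notch and pulls the stop to its centre from about 4 mm off. Leaving the notch takes about 12 N
- detent: Notch piece: fixed steel strip 24 by 64 mm on the ledge, its place along the rail varies. Two cross ridges, 18 mm above the bench, tops 6 to 10 mm from the notch centre, ramps down to 29 mm from it; the 12 mm gap between them is the notch. Origin at the notch centre, bench level; axes as runout. Clicked in: pin_axis at the same runout y. The stop can be pushed on past it, which is too far
- stop_face (a point): Centre of the chute-side face of the stop's arm (above the middle of the trough, 30 mm above the bench); axes as runout. The arm is a bar 18 mm high (21 to 39 mm above the bench), 12 mm along the trough, reaching across it; it moves with the stop
- axle_block: Grey cast zinc axle block, loose in the trough between notch and chute: 50 by 50 mm, 40 mm high, about 0.35 kg, with a slot 18 mm wide and 18 mm deep across its top (along x). Origin at the centre of its underside, 3 mm above the bench; axes as runout; 2 mm of play each side in the trough. Against the stop, its origin lies 25 mm from stop_face
- wheelbarrow: Red tin wheelbarrow toy, 75 by 200 mm, 56 mm high, loose, to be left alone. Origin at bench level under its tray
- awl: Awl with turned walnut handle, 155 mm long, lying loose, to be left alone. Origin at bench level, middle of its length
- varnish_jar: Amber glass jar with steel cap, 48 mm across, 60 mm high, loose, to be left alone. Origin at the centre of its underside
- tin_wheel: Flat tin toy wheel, 54 mm across, 12 mm high, lying loose, to be left alone. Origin at the centre of its underside
- screwdriver: Screwdriver, 160 mm long, lying loose, to be left alone. Origin at bench level near its middle
- rivet_tray: Small open steel tray, 70 by 100 mm, 25 mm high, loose, to be left alone. Origin at the centre of its underside
- stop (a joint): How far the stop has slid along the rail towards the chute (runout +y), m; range 0 to 0.36, about 1 N of friction. It starts near 0, and the notch always lies between it and the chute
There are look-alikes about, which are no part of the job. What is shaped like the axle_block but blue or turquoise is not meant.

How it is judged (in metres and radians):
On the way, in this order (a step that is already met when the one before it is completed fails the run):
1. the stop is clicked into its notch (within 2.5 mm of the notch centre) before the axle block has been pushed (y of pin_axis in the frame of detent between -0.0025 and 0.0025 m and distance of axle_block from where it was at the start of the episode below 0.01 m), for 0.3 s.
2. the axle block has been pushed up against the stop's arm (y of axle_block in the frame of stop_face between 0.022 and 0.0285 m), for 0.2 s.
At the end, for the whole second after the job is handed in: The stop's pin is within 2.5 mm of the notch centre; the axle block stands flat in the trough at rest, within 3.5 mm of touching the stop's arm (all of step 2 and y of pin_axis in the frame of detent between -0.0025 and 0.0025 m and x of axle_block in the frame of runout between -0.006 and 0.006 m and angle between axle_block's own z axis and vertical below 0.08 rad and height (world z) of axle_block below 0.006 m and linear speed of axle_block below 0.02 m/s).
It fails at once if the axle block is lifted or tipped (height (world z) of axle_block above 0.015 m or angle between axle_block's own z axis and vertical above 0.3 rad).
It fails at once if a bystander is displaced by more than 20 mm (distance of any of wheelbarrow, awl, varnish_jar, tin_wheel, screwdriver, rivet_tray from where it was at the start of the episode above 0.02 m).
It also fails if it takes over 64 s, if anything falls off the work surface, if the arm or the gripper's body presses on something with over 40 N, if the wrist force passes 120 N, or if a joint passes its speed limit or range.

## Robot

A 6-joint arm with a two-finger parallel gripper is mounted at the origin on the work surface. World frame = base frame: x ahead of the robot, y to its left, z up, the work surface at z = 0. Lengths are in mm, angles in rad, forces in N, time in s.
With the tool pointing down it reaches from about 275 to 875 mm from the base axis. Payload 12.5 kg.
Tool frame: the origin (TCP) lies on the centre line of the jaws, within the pads' length; the fingertips stand 17 mm ahead of it and the grasp point (between the pads) lies 2 mm behind it; z points along the fingers, y is the direction in which the jaws open and shut (so a half turn about z gives the same grasp; the last joint's range is limited). The gripper opens to 85 mm and grips with 20 to 120 N. Pads are 22 mm wide; open, the fingers measure 114 mm over their backs; the gripper's body (76 mm by 85 mm) begins 54 mm behind the grasp point. The pads swing forward as they close: fully open they stand 13 mm farther back than shut.
Start: joints at [-1.224, 0.351, 1.652, -0, 1.139, -0.085], TCP at [230.195, -499.495, 248.29] pointing down, gripper open.
Joint ranges: [-2.75, 2.75], [-0.79, 2.1], [0.01, 2.65], [-1.57, 4.71], [0.07, 3.14], [-2.87, 2.87]. Speed limits (rad/s): [2.22, 2.22, 2.79, 3.14, 3.14, 3.14].

## Interface

Orientations are given as [roll, pitch, yaw] about the fixed x, y, z axes, in that order (R = Rz(yaw) Ry(pitch) Rx(roll)).
In Python, from cell import ctrl, snapshot, order gives the robot as it stands.
- The arm moves only by the tool play_rows, never from a script. Its argument "rows" is a list of rows, each an object of numbers: "dx", "dy", "dz": the shift along the tool's x, y, z in mm; "ax", "ay", "az": the turn, a rotation vector about the tool's x, y, z in degrees; "claw": the finger opening in mm, from 0 to 85.4. In form: [{"dx": .., "dy": .., "dz": .., "ax": .., "ay": .., "az": .., "claw": ..}, ...]. A call has exactly 8 rows; each row shifts and turns the pose as measured when the row begins, along the tool's axes as they then stand; what a row does not reach is not made up. A row lasts 1/8 s, in which the tool goes at most 62.5 mm and 10.7 degrees, less where a joint would pass 70% of its speed; a pose out of reach is approached as far as the arm can. A call is refused whole if a number of a shift passes 62.5 or a number of a turn 10.7, either way. A call with a gripper value outside its range is refused whole. The fingers move at their own pace and stop on an object; "squeeze" is the grip in N (left out, the last holds). Time passes only in rows, so rows that do not move let the fingers close, or fill a call up. It gives the time, the measured TCP pose, the force and the opening at its end, in the units of the state.
- ctrl.sense(): the state, without advancing time (a new reading comes with each control period).
- snapshot(name): name is "scene" or "top"; returns a dict with "image" (420x560x3 uint8, blue, green, red), "camera_matrix" (3x3 intrinsics, pixels), "rvec" (rotation vector, rad) and "tvec" (3), from world to camera coordinates, as OpenCV has them. Camera axes: x right, y down, z forward; pixel columns grow to the right and rows downward; lengths in mm; the calibration is good to about 2 mm. A picture is of the moment at which its call begins. There is no depth.
- order.sign_off(): hands the job in, once; it reports no verdict.
The state is a dict: "time_s": time; "qpos": joint angles; "dq": joint speeds; "effort": joint torques, N m; "position": TCP position; "orientation": TCP orientation; "contact_force": force on the tool from outside, world axes, zero at the start; "moment": the same for the moment, N m; "grip_width": finger opening in mm.
Only numpy, scipy, OpenCV 4.12 (cv2) and the standard library are available. Lean on these libraries where they do the work, as an engineer would, in place of code of your own. Each camera call takes 0.05 s, during which the arm holds its last target.

## Working session

There is one attempt and no reset: what is moved stays moved. The work goes in short steps, Python scripts to look and compute and a tool call to move; the robot and the scene stay as the last step left them, time stands still between calls to the robot, and variables do not carry over. Pictures are saved under pics/ and viewed, and the job is handed in when it is done.

Besides the shell and the picture viewer there is one more tool, called as a command line: name --argument value ..., lists and objects as JSON in quotes. play_rows: Moves the arm, as the interface text tells. Its arguments: {"type":"object","properties":{"rows":{"type":"array"},"squeeze":{"type":"number"}},"required":["rows"]}

```bash
mkdir -p pics; ls
python3 - <<'E'
from cell import ctrl, snapshot, order
import cv2, pickle
s=ctrl.sense(); print({k:s[k] for k in ('time_s','position','orientation','contact_force','grip_width')})
for n in('scene','top'):
    d=snapshot(n); cv2.imwrite(f'pics/{n}0.png',d['image']); pickle.dump(d,open(f'{n}0.pkl','wb'))
    print(n,d['camera_matrix'],d['rvec'],d['tvec'])
E
```

```text
pics
{'time_s': 0.0, 'position': array([ 230.08686676, -499.20898621,  247.75874504]), 'orientation': array([-3.14040669e+00, -8.99828637e-05,  4.31792681e-01]), 'contact_force': array([0.65823323, 0.26159145, 0.06027862]), 'grip_width': 85.08661803583003}
scene [[390.36410864   0.         273.19382453]
 [  0.         390.36410864 209.01148829]
 [  0.           0.           1.        ]] [ 1.86823898  1.34553895 -0.69107921] [-142.0064634  -191.48994082 1184.25952299]
top [[463.40741389   0.         274.27032748]
 [  0.         463.40741389 213.71999383]
 [  0.           0.           1.        ]] [ 2.15474582 -2.22059046  0.07959529] [  30.6684886   507.78829808 1147.10095919]
```

View pics/scene0.png

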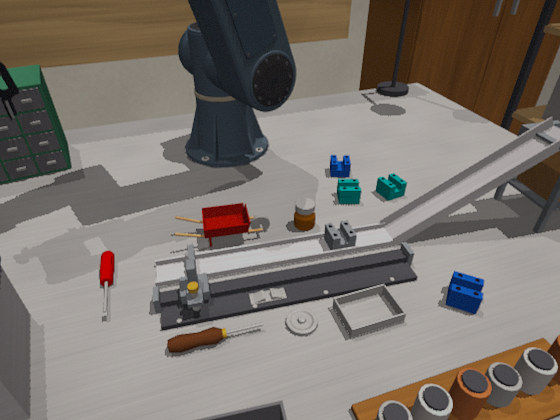

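View pics/top0.png

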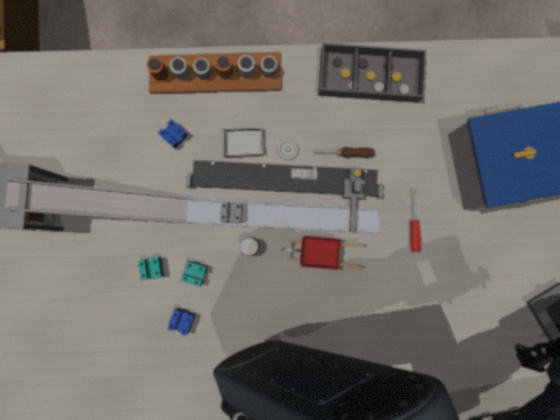

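The grey block in the trough is at scene (340,235) and top (233,212). The look-alikes in the scene view are blue at (340,166) and (464,292), and turquoise at (348,190) and (391,187). Only the grey one fits the description, so I'll check it and the stop and detent in crops.

```bash
cat > h.py <<'E'
import numpy as np, cv2, pickle
def load(n): return pickle.load(open(n+'.pkl','rb'))
def ray(d,uv,z):
    K=d['camera_matrix'];R,_=cv2.Rodrigues(np.array(d['rvec'],float));t=np.array(d['tvec'],float).ravel()
    c=-R.T@t; v=R.T@np.linalg.inv(K)@np.array([uv[0],uv[1],1.])
    return c+v*(z-c[2])/v[2]
def proj(d,P):
    p,_=cv2.projectPoints(np.array(P,float).reshape(-1,1,3),np.array(d['rvec'],float),np.array(d['tvec'],float),d['camera_matrix'],None); return p[:,0]
def crop(img,x0,y0,x1,y1,f,name):
    c=cv2.resize(img[y0:y1,x0:x1],None,fx=f,fy=f,interpolation=cv2.INTER_CUBIC); cv2.imwrite(name,c)
E
python3 - <<'E'
from h import *
a=load('scene0');b=load('top0')
crop(b['image'],180,140,400,250,3.6,'pics/c_top.png')
crop(a['image'],145,205,345,335,4,'pics/c_scene.png')
crop(a['image'],290,190,430,290,5,'pics/c_scene2.png')
for uv in [(233,212),(358,173),(187,160)]: print(ray(b,uv,0))
E
```

```text
[517.25125872 120.40466949   0.        ]
[ 608.01528561 -202.78909051    0.        ]
[654.78746476 235.35312155   0.        ]
```

View pics/c_top.png

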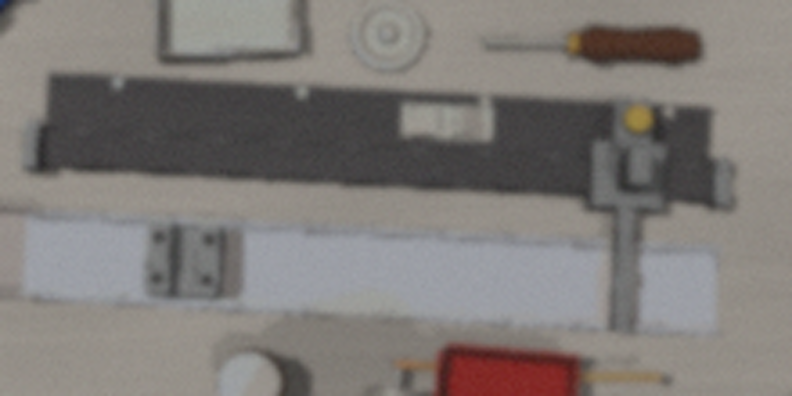

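View pics/c_scene.png

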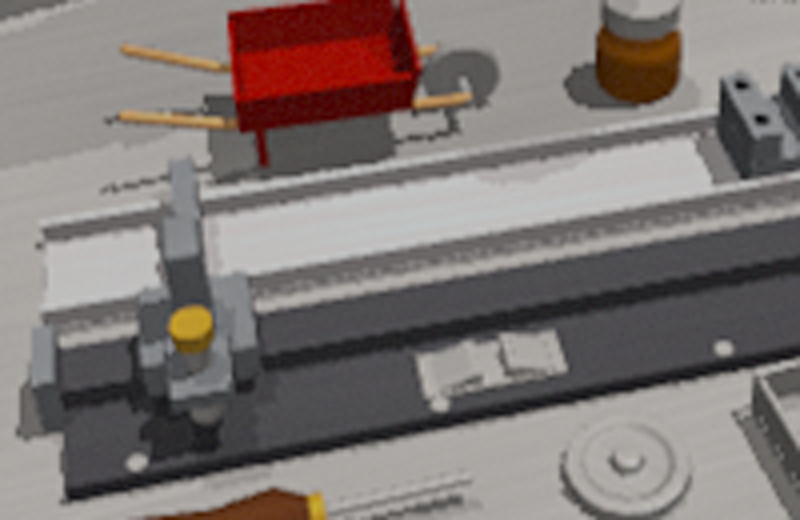

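View pics/c_scene2.png

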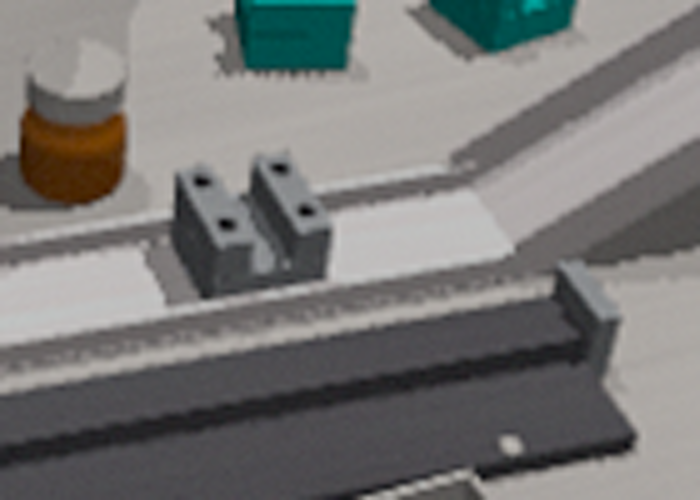

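The crops confirm the grey slotted block in the trough as the axle block. The brass pin head is at top px (357,173), the tab at about (358,186) and the pale notch strip at about (304,173). Next I'll get numbers for these.

Run:
```python
from h import *
a=load('scene0');b=load('top0')
img=b['image'].astype(int); hsv=cv2.cvtColor(b['image'],cv2.COLOR_BGR2HSV)
# trough floor: bluish white
B,G,R=[cv2.GaussianBlur(b['image'],(3,3),0)[...,i].astype(int) for i in range(3)]
m=((B-R)>3)&(G>140); mm=np.zeros_like(m);mm[190:240,180:390]=m[190:240,180:390]
n,l,st,c=cv2.connectedComponentsWithStats(mm.astype(np.uint8)); print(st[1:][st[1:,4]>30])
ys,xs=np.nonzero(mm)
up=[];lo=[]
for x in list(range(190,222))+list(range(250,340))+list(range(362,376)):
    col=np.nonzero(mm[:,x])[0]
    if len(col)<10: continue
    up.append(ray(b,(x,col[0]-.5),3));lo.append(ray(b,(x,col[-1]+.5),3))
for e in(up,lo):
    e=np.array(e); p=np.polyfit(e[:,1],e[:,0],1); r=e[:,0]-np.polyval(p,e[:,1]); k=abs(r)<3; p=np.polyfit(e[k,1],e[k,0],1);print('edge x=f(y)',p,np.degrees(np.arctan(p[0])),r.std())
# dark ledge
d=(b['image'].max(2)<95); dm=np.zeros_like(d);dm[155:200,180:390]=d[155:200,180:390]
e1=[];
for x in range(200,340):
    col=np.nonzero(dm[:,x])[0]
    if len(col): e1.append(ray(b,(x,col[0]-.5),10))
e=np.array(e1);p=np.polyfit(e[:,1],e[:,0],1);r=e[:,0]-np.polyval(p,e[:,1]); k=abs(r)<3; p=np.polyfit(e[k,1],e[k,0],1);print('ledge outer',p,np.degrees(np.arctan(p[0])))
# brass
for d_,n in((b,'top'),(a,'scene')):
    h=cv2.cvtColor(d_['image'],cv2.COLOR_BGR2HSV)
    m=cv2.inRange(h,(18,120,100),(32,255,255))
    n_,l,st,c=cv2.connectedComponentsWithStats(m); i=[i for i in range(1,n_) if st[i,4]>15]; print(n,[(st[j].tolist(),c[j].round(2).tolist()) for j in i])
# strip profile
g=cv2.cvtColor(b['image'],cv2.COLOR_BGR2GRAY)
print(g[166:182,286:322])
```

```text
[[ 187  200   34   24  723]
 [ 247  202   99   28 1984]
 [ 358  209   21   22  399]]
edge x=f(y) [8.20887966e-02 5.33130073e+02] 4.692819501924341 1.7607064046691436
edge x=f(y) [7.16736606e-02 4.78725774e+02] 4.09958783048526 5.263290195384758
ledge outer [8.50736502e-02 6.34305801e+02] 4.862652469333924
top [([341, 69, 9, 9, 62], [344.92, 73.15]), ([366, 71, 9, 9, 61], [370.2, 75.3]), ([392, 73, 9, 9, 62], [396.02, 76.65]), ([514, 148, 21, 10, 128], [525.8, 152.98]), ([354, 170, 7, 6, 33], [356.94, 172.67])]
scene [([311, 6, 8, 9, 24], [313.75, 10.33]), ([96, 9, 8, 6, 18], [99.28, 11.5]), ([28, 12, 8, 7, 16], [32.25, 14.44]), ([320, 12, 12, 5, 17], [325.12, 13.76]), ([38, 50, 8, 7, 16], [42.31, 52.88]), ([187, 281, 11, 12, 94], [192.48, 286.18]), ([222, 328, 5, 10, 34], [223.79, 332.65])]
[[ 75  73  69  74  73  76  80  80  84  82  82  86  84  85  88  88  88  90
   92  92  92  93  94  97  96 102 110 120 127 127 118 109 110 113 111 117]
 [ 67  67  67  70  72  75  82  83  82  78  75  77  78  76  76  75  75  78
   76  72  78  77  75  78  75  79  92 112 130 123 105  89  84  86  85  89]

[... 1386 characters left out ...]
 109 112 113 122 129 134 141
  141 134 124 123 121 117 120 124 127 131 138 139 121  90  72  69  69  66]
 [ 67  68  67  69  76  82  92  95  88  80  82  85  86  92  97 108 112 116
  118 112 108 110 112 113 111 112 118 120 128 126 109  82  73  66  64  67]
 [ 65  67  66  68  67  69  67  73  72  70  69  75  74  78  78  83  88  88
   92  87  90  92  92  93  95  95  94  97 101  99  87  76  67  64  70  67]
 [ 63  63  64  65  66  65  65  70  70  71  67  71  70  69  69  68  69  70
   76  70  71  73  76  70  75  76  75  74  76  75  74  69  68  65  67  68]
 [ 67  63  64  64  61  68  65  67  71  73  74  74  68  65  64  67  60  68
   63  64  64  64  65  65  66  66  70  70  70  73  69  68  68  67  63  68]]
```

```bash
cat >> h.py <<'E'
yaw=-0.083
ux=np.array([np.cos(yaw),np.sin(yaw)]);uy=np.array([-np.sin(yaw),np.cos(yaw)])
def al(p): p=np.array(p)[:2]; return np.array([p@ux,p@uy])   # aligned coords (runout axes, base origin)
def wd(q): return q[0]*ux+q[1]*uy
E
python3 - <<'E'
from h import *
a=load('scene0');b=load('top0')
def tri(ua,ub):
    P=[d['camera_matrix']@np.hstack([cv2.Rodrigues(np.array(d['rvec'],float))[0],np.array(d['tvec'],float).reshape(3,1)]) for d in(a,b)]
    X=cv2.triangulatePoints(P[0],P[1],np.array(ua,float).reshape(2,1),np.array(ub,float).reshape(2,1));return X[:3,0]/X[3,0]
cr=lambda u,v:(180+(u+.5)/3.6-.5,140+(v+.5)/3.6-.5)
cs=lambda u,v:(145+(u+.5)/4-.5,205+(v+.5)/4-.5)
pin=ray(b,(356.94,172.67),72); print('pin top',pin,al(pin))
q=ray(a,cs(190,322),72);print('pin scene',q,al(q))
for z in(11,13): 
    L=ray(b,(291.0,173.3),z);R=ray(b,(316.7,173.8),z); print('strip',al(L),al(R),(al(L)+al(R))/2)
# scene strip corners
for uv in((415,355),(552,332),(568,370),(425,405)): 
    print('sc',al(ray(a,cs(*uv),12)))
# tab top
for uv in((630,148),(656,148),(630,185),(656,185)): print('tab',al(ray(b,cr(*uv),90)))
# tab in scene top corners z=90
for uv in((165,215),(200,215),(195,262)): print('tabs',al(ray(a,cs(*uv),90)))
# arm edges z=39
for uv in((613,260),(636,260)): print('arm',al(ray(b,cr(*uv),39)))
# block top corners z=43
for uv in((147,228),(222,228),(222,297),(147,297)): print('blk',al(ray(b,cr(*uv),43)))
m=al((533.1,0)),al((478.7,0));print('edges',al(np.array([533.1+.082*0,0])), al([478.7+.0,0]), al([634.3,0]))
E
```

```text
pin top [ 597.90721923 -186.62197075   72.        ] [ 611.32075489 -136.41018076]
pin scene [ 599.06520336 -185.11409975   72.        ] [ 612.34974299 -134.81149828]
strip [611.05336852  20.44052036] [613.24925773 -44.89641692] [612.15131313 -12.22794828]
strip [610.73466197  20.50163644] [612.92679237 -44.72346011] [611.83072717 -12.11091184]
sc [599.3565209  -42.07282524]
sc [601.03931467  20.94513436]
sc [624.2824521   22.26922445]
sc [628.18469612 -42.97626153]
tab [ 588.70649017 -128.61506935]
tab [ 589.6163266 -145.7100441]
tab [ 564.23330522 -129.61456618]
tab [ 565.14077147 -146.68319326]
tabs [ 565.86452268 -139.73496507]
tabs [ 569.49666684 -125.27417719]
tabs [ 596.95851638 -129.3106119 ]
arm [ 518.45164533 -128.77627792]
arm [ 519.28751847 -144.53220804]
blk [523.15741728 191.08026637]
blk [525.87601624 139.88260585]
blk [478.71853844 137.15689382]
blk [476.01306181 188.208287  ]
edges [531.26479098  44.19651422] [477.05206423  39.68649664] [632.11640765  52.5864734 ]
```

play_rows --rows '[{"az":10,"claw":0},{"az":10,"claw":0},{"az":9.5,"claw":0},{"claw":0},{"claw":0},{"claw":0},{"claw":0},{"claw":0}]'

```text
validation failed for argument at $.ro...
```

```bash
cat >> h.py <<'E'
def delta(s,tgt):  # tool-frame shift to world target
    from scipy.spatial.transform import Rotation as Ro
    R=Ro.from_euler('xyz',s['orientation']).as_matrix()
    return R.T@(np.array(tgt)-s['position'])
E
python3 - <<'E'
from h import *
from cell import ctrl
s=ctrl.sense();print(s['position'],s['orientation'],s['grip_width'],al(s['position']),s['contact_force'],s['qpos'])
w=wd((578,-180));print(w,delta(s,[*w,s['position'][2]]))
E
```

```text
[ 230.11805283 -499.26101157  247.83001057] [-3.14059899e+00 -7.26038777e-05  4.31805410e-01] 85.55568440316475 [ 270.71696799 -478.46441786] [ 0.61530251 -0.18973118 -0.19615051] [-1.22358185e+00  3.51180280e-01  1.65231635e+00 -1.27831950e-05
  1.13909227e+00 -8.45856132e-02]
[ 561.08736939 -227.29928268] [ 4.14409210e+02 -1.08484367e+02  1.37884624e-01]
```

All seven numbers are probably needed in every row.

play_rows --rows '[{"dx":0,"dy":0,"dz":0,"ax":0,"ay":0,"az":10,"claw":0},{"dx":0,"dy":0,"dz":0,"ax":0,"ay":0,"az":10,"claw":0},{"dx":0,"dy":0,"dz":0,"ax":0,"ay":0,"az":9.5,"claw":0},{"dx":0,"dy":0,"dz":0,"ax":0,"ay":0,"az":0,"claw":0},{"dx":0,"dy":0,"dz":0,"ax":0,"ay":0,"az":0,"claw":0},{"dx":0,"dy":0,"dz":0,"ax":0,"ay":0,"az":0,"claw":0},{"dx":0,"dy":0,"dz":0,"ax":0,"ay":0,"az":0,"claw":0},{"dx":0,"dy":0,"dz":0,"ax":0,"ay":0,"az":0,"claw":0}]' --squeeze 40

```text
time_s: 1.1
position: [229.8, -498.4, 246.2]
orientation: [-3.138, 0.002, -0.089]
contact_force: [0.1, -0.1, 0.1]
grip_width: -0.1
```

```bash
cat > st.py <<'E'
from h import *
from cell import ctrl
import sys
s=ctrl.sense();f=s['contact_force'];print('t',s['time_s'],'pos',s['position'].round(1),'rpy',s['orientation'].round(3),'w',round(s['grip_width'],1),'al',al(s['position']).round(1),'f_al',al(f).round(1),round(f[2],1))
if len(sys.argv)>1:
    x,y,z=map(float,sys.argv[1:4]); print('tool delta',delta(s,[*wd((x,y)),z]).round(1), 'yaw err deg about tool z',round(np.degrees(s['orientation'][2]-yaw),2))
E
python3 st.py 578 -180 248
```

```text
t 1.1 pos [ 229.8 -498.4  246.2] rpy [-3.138e+00  2.000e-03 -8.900e-02] w -0.1 al [ 270.3 -477.7] f_al [ 0.1 -0.1] 0.1
tool delta [ 305.9 -299.5   -1.1] yaw err deg about tool z -0.34
```

play_rows --rows '[{"dx":38,"dy":-37,"dz":5,"ax":0,"ay":0,"az":0,"claw":0},{"dx":38,"dy":-37,"dz":5,"ax":0,"ay":0,"az":0,"claw":0},{"dx":38,"dy":-37,"dz":5,"ax":0,"ay":0,"az":0,"claw":0},{"dx":38,"dy":-37,"dz":5,"ax":0,"ay":0,"az":0,"claw":0},{"dx":38,"dy":-37,"dz":5,"ax":0,"ay":0,"az":0,"claw":0},{"dx":38,"dy":-37,"dz":5,"ax":0,"ay":0,"az":0,"claw":0},{"dx":38,"dy":-37,"dz":5,"ax":0,"ay":0,"az":0,"claw":0},{"dx":30,"dy":-30,"dz":0,"ax":0,"ay":0,"az":0,"claw":0}]'

```text
time_s: 2.1
position: [558.6, -230.8, 211.3]
orientation: [-3.14, 0.0, -0.091]
contact_force: [0.0, -0.4, 0.1]
grip_width: -0.1
```

```bash
python3 st.py 578 -180 85
```

```text
t 2.1 pos [ 558.6 -230.8  211.3] rpy [-3.14   0.    -0.091] w -0.1 al [ 575.8 -183.7] f_al [ 0.1 -0.4] 0.1
tool delta [  2.2  -3.6 126.3] yaw err deg about tool z -0.45
```

play_rows --rows '[{"dx":2,"dy":0,"dz":25,"ax":0,"ay":0,"az":-0.4,"claw":0},{"dx":0,"dy":0,"dz":25,"ax":0,"ay":0,"az":0,"claw":0},{"dx":0,"dy":0,"dz":25,"ax":0,"ay":0,"az":0,"claw":0},{"dx":0,"dy":0,"dz":25,"ax":0,"ay":0,"az":0,"claw":0},{"dx":0,"dy":0,"dz":25,"ax":0,"ay":0,"az":0,"claw":0},{"dx":0,"dy":0,"dz":0,"ax":0,"ay":0,"az":0,"claw":0},{"dx":0,"dy":0,"dz":0,"ax":0,"ay":0,"az":0,"claw":0},{"dx":0,"dy":0,"dz":0,"ax":0,"ay":0,"az":0,"claw":0}]'

```text
time_s: 3.1
position: [564.5, -228.5, 84.8]
orientation: [-3.141, -0.004, -0.076]
contact_force: [0.6, -0.3, -0.1]
grip_width: -0.1
```

```bash
python3 st.py 578 -160 80
cat > pic.py <<'E'
from h import *
from cell import snapshot
import sys
n=sys.argv[1]
for c in ('scene','top'):
    d=snapshot(c); pickle.dump(d,open(f'{c}{n}.pkl','wb'))
    if c=='scene': crop(d['image'],145,190,345,340,4,f'pics/s{n}.png')
    else: crop(d['image'],180,140,400,250,3.6,f'pics/t{n}.png')
E
python3 pic.py 1
```

```text
t 3.1 pos [ 564.5 -228.5   84.8] rpy [-3.141 -0.004 -0.076] w -0.1 al [ 581.5 -180.9] f_al [ 0.7 -0.2] -0.1
tool delta [ -3.4 -20.9   4.7] yaw err deg about tool z 0.41
```

View pics/s1.png

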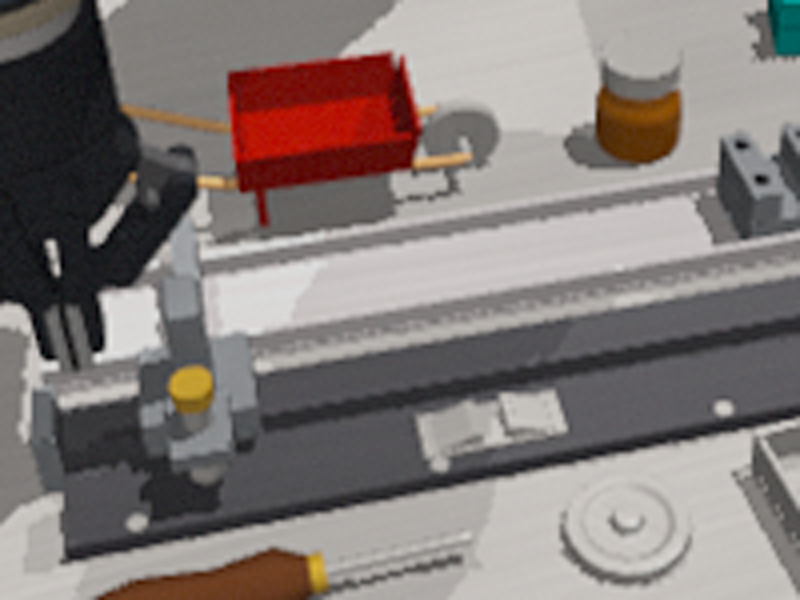

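View pics/t1.png

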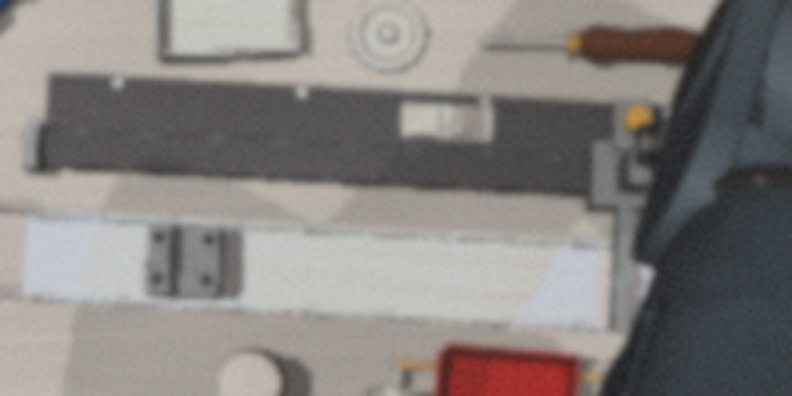

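Run:
```python
from h import *
from cell import ctrl
a=load('scene1')
K=a['camera_matrix']
def atx(uv,X):
    c=ray(a,uv,0);d=ray(a,uv,100); f=lambda p:al(p)[0]
    t=(X-f(c))/(f(d)-f(c)); p=c+t*(d-c); return al(p).round(1),p[2].round(1)
cs=lambda u,v:(145+(u+.5)/4-.5,190+(v+.5)/4-.5)
for uv in((192,155),(190,190),(140,275),(102,350),(75,372),(45,360)): print(uv,atx(cs(*uv),581))
print(ctrl.sense()['qpos'])
```

```text
(192, 155) (array([ 581. , -119.5]), np.float64(163.9))
(190, 190) (array([ 581. , -122.6]), np.float64(146.5))
(140, 275) (array([ 581. , -148.4]), np.float64(106.1))
(102, 350) (array([ 581., -170.]), np.float64(67.7))
(75, 372) (array([ 581. , -182.9]), np.float64(57.6))
(45, 360) (array([ 581. , -193.5]), np.float64(67.6))
[-0.46156036  0.65529467  1.61313611  0.00195649  0.86942089  1.18377226]
```

The flared knuckles could meet the tab top before the fingers do. I'll turn a quarter turn so the clean 22 mm finger sides push instead.

play_rows --rows '[{"dx":0,"dy":0,"dz":0,"ax":0,"ay":0,"az":-10.6,"claw":0},{"dx":0,"dy":0,"dz":0,"ax":0,"ay":0,"az":-10.6,"claw":0},{"dx":0,"dy":0,"dz":0,"ax":0,"ay":0,"az":-10.6,"claw":0},{"dx":0,"dy":0,"dz":0,"ax":0,"ay":0,"az":-10.6,"claw":0},{"dx":0,"dy":0,"dz":0,"ax":0,"ay":0,"az":-10.6,"claw":0},{"dx":0,"dy":0,"dz":0,"ax":0,"ay":0,"az":-10.6,"claw":0},{"dx":0,"dy":0,"dz":0,"ax":0,"ay":0,"az":-10.6,"claw":0},{"dx":0,"dy":0,"dz":0,"ax":0,"ay":0,"az":-10.6,"claw":0}]'

```text
time_s: 4.2
position: [566.3, -229.4, 89.6]
orientation: [3.131, 0.002, 1.428]
contact_force: [0.0, -0.5, -0.2]
grip_width: 0.3
```

```bash
sed -i "s/s\['orientation'\]\[2\]-yaw/s['orientation'][2]-yaw-np.pi\/2/" st.py; python3 st.py 578 -163 80
```

```text
t 4.2 pos [ 566.3 -229.4   89.6] rpy [3.131e+00 2.000e-03 1.428e+00] w 0.3 al [ 583.4 -181.6] f_al [ 0.1 -0.5] -0.2
tool delta [18.3 -6.6  9.5] yaw err deg about tool z -3.43
```

play_rows --rows '[{"dx":0,"dy":0,"dz":0,"ax":0,"ay":0,"az":-3.4,"claw":0},{"dx":0,"dy":-5,"dz":8,"ax":0,"ay":0,"az":0,"claw":0},{"dx":10,"dy":0,"dz":0,"ax":0,"ay":0,"az":0,"claw":0},{"dx":0,"dy":0,"dz":0,"ax":0,"ay":0,"az":0,"claw":0},{"dx":0,"dy":0,"dz":0,"ax":0,"ay":0,"az":0,"claw":0},{"dx":0,"dy":0,"dz":0,"ax":0,"ay":0,"az":0,"claw":0},{"dx":0,"dy":0,"dz":0,"ax":0,"ay":0,"az":0,"claw":0},{"dx":0,"dy":0,"dz":0,"ax":0,"ay":0,"az":0,"claw":0}]'

```text
time_s: 5.2
position: [562.5, -218.5, 82.5]
orientation: [3.129, 0.003, 1.487]
contact_force: [-0.5, -0.2, -1.0]
grip_width: -0.1
```

```bash
python3 st.py 578 -160 80;python3 pic.py 2
```

```text
t 5.2 pos [ 562.5 -218.5   82.5] rpy [3.129e+00 3.000e-03 1.487e+00] w -0.1 al [ 578.7 -171.1] f_al [-0.5 -0.3] -1.0
tool delta [11.1 -0.7  2.4] yaw err deg about tool z -0.02
```

View pics/s2.png

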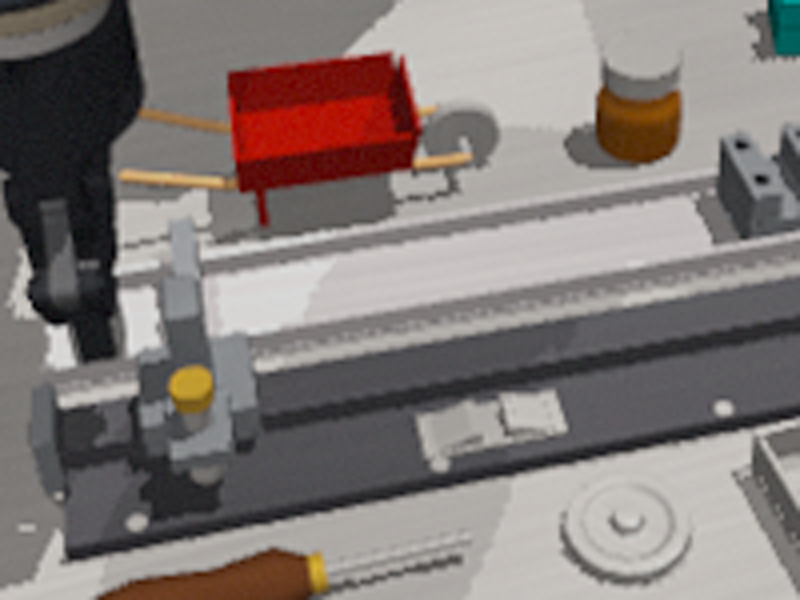

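play_rows --rows '[{"dx":6,"dy":0,"dz":1,"ax":0,"ay":0,"az":0,"claw":0},{"dx":5,"dy":0,"dz":0,"ax":0,"ay":0,"az":0,"claw":0},{"dx":5,"dy":0,"dz":0,"ax":0,"ay":0,"az":0,"claw":0},{"dx":6,"dy":0,"dz":0,"ax":0,"ay":0,"az":0,"claw":0},{"dx":7,"dy":0,"dz":0,"ax":0,"ay":0,"az":0,"claw":0},{"dx":7,"dy":0,"dz":0,"ax":0,"ay":0,"az":0,"claw":0},{"dx":7,"dy":0,"dz":0,"ax":0,"ay":0,"az":0,"claw":0},{"dx":7,"dy":0,"dz":0,"ax":0,"ay":0,"az":0,"claw":0}]'

```text
time_s: 6.3
position: [566.9, -165.4, 81.3]
orientation: [3.129, 0.004, 1.487]
contact_force: [-1.0, -1.2, 0.7]
grip_width: 0.2
```

```bash
python3 st.py 578 -100 80;python3 pic.py 3
```

```text
t 6.3 pos [ 566.9 -165.4   81.3] rpy [3.129 0.004 1.487] w 0.2 al [ 578.6 -117.8] f_al [-0.9 -1.3] 0.7
tool delta [17.8 -0.6  1.2] yaw err deg about tool z -0.02
```

View pics/s3.png

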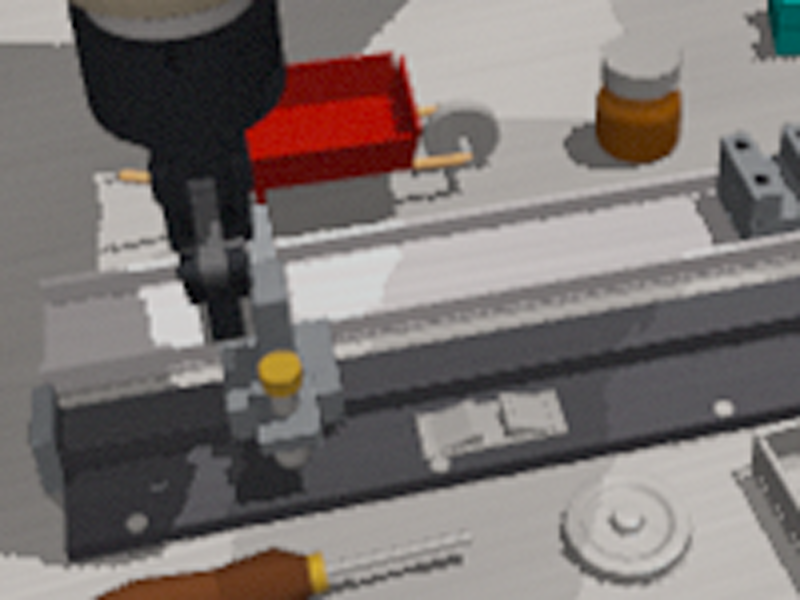

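```bash
cat > pin.py <<'E'
from h import *
import sys
def pc(n):
    d=load('scene'+n); h=cv2.cvtColor(d['image'],cv2.COLOR_BGR2HSV); m=cv2.inRange(h,(18,120,90),(32,255,255)); m[:255]=0;m[320:]=0
    n_,l,st,c=cv2.connectedComponentsWithStats(m); i=1+st[1:,4].argmax(); return al(ray(d,c[i],68)),st[i,4]
p0,_=pc('0')
for n in sys.argv[1:]:
    p,A=pc(n); print(n,p.round(2),A,'moved',(p-p0)[1].round(2),'left of 124.2:',round(124.2-(p-p0)[1],2))
E
python3 pin.py 3
```

```text
3 [612.61 -98.46] 97 moved 36.42 left of 124.2: 87.78
```

play_rows --rows '[{"dx":6,"dy":0,"dz":0,"ax":0,"ay":0,"az":0,"claw":0},{"dx":7,"dy":0,"dz":0,"ax":0,"ay":0,"az":0,"claw":0},{"dx":7,"dy":0,"dz":0,"ax":0,"ay":0,"az":0,"claw":0},{"dx":7,"dy":0,"dz":0,"ax":0,"ay":0,"az":0,"claw":0},{"dx":7,"dy":0,"dz":0,"ax":0,"ay":0,"az":0,"claw":0},{"dx":6,"dy":0,"dz":0,"ax":0,"ay":0,"az":0,"claw":0},{"dx":4,"dy":0,"dz":0,"ax":0,"ay":0,"az":0,"claw":0},{"dx":2,"dy":0,"dz":0,"ax":0,"ay":0,"az":0,"claw":0}]'

```text
time_s: 7.4
position: [571.0, -116.2, 81.2]
orientation: [3.129, 0.004, 1.488]
contact_force: [-0.4, -1.4, 0.8]
grip_width: 0.1
```

```bash
python3 st.py 578 -45 81;python3 pic.py 4; python3 pin.py 4
```

```text
t 7.4 pos [ 571.  -116.2   81.2] rpy [3.129 0.004 1.488] w 0.1 al [578.7 -68.4] f_al [-0.2 -1.5] 0.8
tool delta [23.4 -0.7  0.1] yaw err deg about tool z 0.01
4 [612.77 -49.27] 99 moved 85.6 left of 124.2: 38.6
```

play_rows --rows '[{"dx":3,"dy":0,"dz":0,"ax":0,"ay":0,"az":0,"claw":0},{"dx":3,"dy":0,"dz":0,"ax":0,"ay":0,"az":0,"claw":0},{"dx":3,"dy":0,"dz":0,"ax":0,"ay":0,"az":0,"claw":0},{"dx":3,"dy":0,"dz":0,"ax":0,"ay":0,"az":0,"claw":0},{"dx":3,"dy":0,"dz":0,"ax":0,"ay":0,"az":0,"claw":0},{"dx":3,"dy":0,"dz":0,"ax":0,"ay":0,"az":0,"claw":0},{"dx":2,"dy":0,"dz":0,"ax":0,"ay":0,"az":0,"claw":0},{"dx":1,"dy":0,"dz":0,"ax":0,"ay":0,"az":0,"claw":0}]'

```text
time_s: 8.5
position: [572.7, -96.8, 81.2]
orientation: [3.129, 0.008, 1.488]
contact_force: [-1.2, -6.6, 0.5]
grip_width: 0.3
```

```bash
python3 st.py 578 -45 81;python3 pic.py 5; python3 pin.py 5
```

```text
t 8.5 pos [572.7 -96.8  81.2] rpy [3.129 0.008 1.488] w 0.3 al [578.7 -49. ] f_al [-0.6 -6.7] 0.5
tool delta [ 4.  -0.7  0.2] yaw err deg about tool z 0.01
5 [610.35 -29.46] 98 moved 105.41 left of 124.2: 18.79
```

View pics/s5.png

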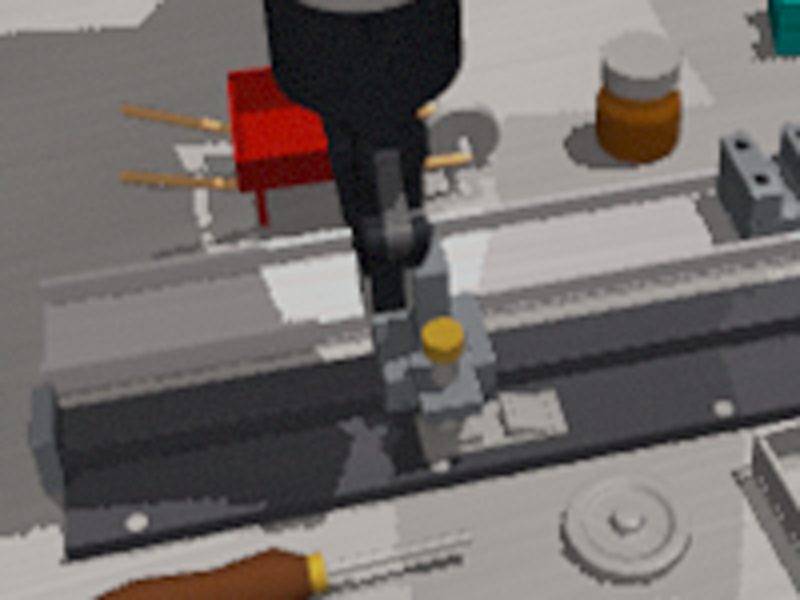

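play_rows --rows '[{"dx":2,"dy":0,"dz":0,"ax":0,"ay":0,"az":0,"claw":0},{"dx":1.5,"dy":0,"dz":0,"ax":0,"ay":0,"az":0,"claw":0},{"dx":1.5,"dy":0,"dz":0,"ax":0,"ay":0,"az":0,"claw":0},{"dx":1.5,"dy":0,"dz":0,"ax":0,"ay":0,"az":0,"claw":0},{"dx":1.5,"dy":0,"dz":0,"ax":0,"ay":0,"az":0,"claw":0},{"dx":1.5,"dy":0,"dz":0,"ax":0,"ay":0,"az":0,"claw":0},{"dx":0.5,"dy":0,"dz":0,"ax":0,"ay":0,"az":0,"claw":0},{"dx":0.5,"dy":0,"dz":0,"ax":0,"ay":0,"az":0,"claw":0}]'

```text
time_s: 9.6
position: [573.2, -90.7, 81.3]
orientation: [3.128, 0.015, 1.488]
contact_force: [-0.8, -5.8, 0.9]
grip_width: 0.0
```

```bash
python3 st.py 578 -30 81;python3 pic.py 6; python3 pin.py 6
```

```text
t 9.6 pos [573.2 -90.7  81.3] rpy [3.128 0.015 1.488] w 0.0 al [578.7 -42.8] f_al [-0.3 -5.8] 0.9
tool delta [12.8 -0.7  0.1] yaw err deg about tool z 0.04
6 [608.33 -23.09] 92 moved 111.79 left of 124.2: 12.41
```

play_rows --rows '[{"dx":1.5,"dy":0,"dz":0,"ax":0,"ay":0,"az":0,"claw":0},{"dx":1.5,"dy":0,"dz":0,"ax":0,"ay":0,"az":0,"claw":0},{"dx":1,"dy":0,"dz":0,"ax":0,"ay":0,"az":0,"claw":0},{"dx":1,"dy":0,"dz":0,"ax":0,"ay":0,"az":0,"claw":0},{"dx":0.5,"dy":0,"dz":0,"ax":0,"ay":0,"az":0,"claw":0},{"dx":0.5,"dy":0,"dz":0,"ax":0,"ay":0,"az":0,"claw":0},{"dx":0.5,"dy":0,"dz":0,"ax":0,"ay":0,"az":0,"claw":0},{"dx":0.5,"dy":0,"dz":0,"ax":0,"ay":0,"az":0,"claw":0}]'

```text
time_s: 10.7
position: [573.7, -84.0, 81.3]
orientation: [3.128, 0.016, 1.489]
contact_force: [0.3, -3.3, 2.1]
grip_width: 0.2
```

```bash
python3 st.py 578 -30 81;python3 pic.py 7; python3 pin.py 7
```

```text
t 10.7 pos [573.7 -84.   81.3] rpy [3.128 0.016 1.489] w 0.2 al [578.7 -36.2] f_al [ 0.6 -3.2] 2.1
tool delta [ 6.2 -0.7  0.2] yaw err deg about tool z 0.05
7 [607.7  -16.14] 94 moved 118.74 left of 124.2: 5.46
```

play_rows --rows '[{"dx":0.5,"dy":0,"dz":0,"ax":0,"ay":0,"az":0,"claw":0},{"dx":0.5,"dy":0,"dz":0,"ax":0,"ay":0,"az":0,"claw":0},{"dx":0.5,"dy":0,"dz":0,"ax":0,"ay":0,"az":0,"claw":0},{"dx":0.5,"dy":0,"dz":0,"ax":0,"ay":0,"az":0,"claw":0},{"dx":0.3,"dy":0,"dz":0,"ax":0,"ay":0,"az":0,"claw":0},{"dx":0.3,"dy":0,"dz":0,"ax":0,"ay":0,"az":0,"claw":0},{"dx":0,"dy":0,"dz":0,"ax":0,"ay":0,"az":0,"claw":0},{"dx":0,"dy":0,"dz":0,"ax":0,"ay":0,"az":0,"claw":0}]'

```text
time_s: 11.8
position: [573.9, -80.4, 81.0]
orientation: [3.129, 0.015, 1.489]
contact_force: [-0.5, 0.0, 0.4]
grip_width: 0.1
```

```bash
python3 st.py 578 -30 81;python3 pic.py 8; python3 pin.py 8
```

```text
t 11.8 pos [573.9 -80.4  81. ] rpy [3.129 0.015 1.489] w 0.1 al [578.6 -32.6] f_al [-0.5 -0. ] 0.4
tool delta [ 2.6 -0.6 -0.1] yaw err deg about tool z 0.04
8 [611.7  -10.13] 93 moved 124.75 left of 124.2: -0.55
```

View pics/s8.png

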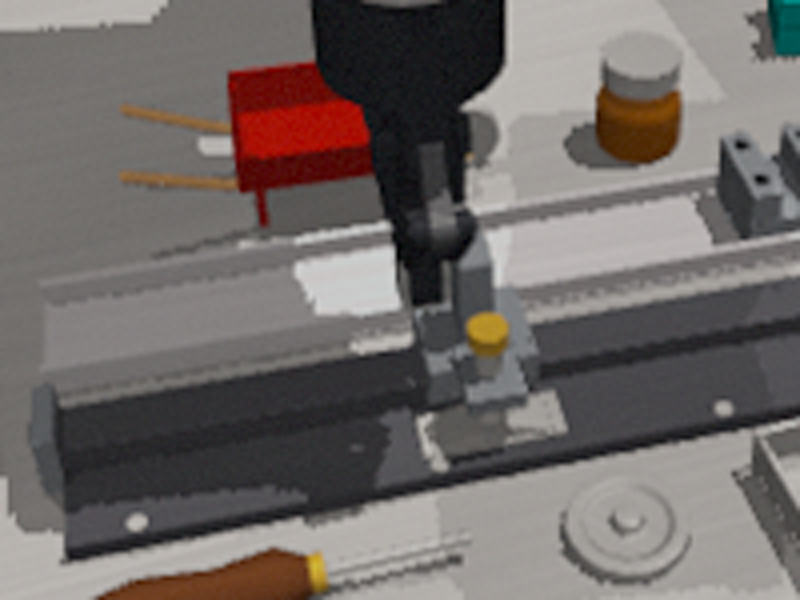

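The pin has clicked in: force dropped to 0, the pin head dropped back, and it moved 124.75 mm against 124.2 expected, ahead of the finger. Now I'll back off and rise, then cross over to the block's chute side.

play_rows --rows '[{"dx":-8,"dy":0,"dz":0,"ax":0,"ay":-0.6,"az":0,"claw":0},{"dx":-10,"dy":0,"dz":0,"ax":0,"ay":0,"az":0,"claw":0},{"dx":0,"dy":0,"dz":-20,"ax":0,"ay":0,"az":0,"claw":0},{"dx":0,"dy":0,"dz":-30,"ax":0,"ay":0,"az":0,"claw":0},{"dx":0,"dy":-10,"dz":-30,"ax":0,"ay":0,"az":0,"claw":0},{"dx":30,"dy":-15,"dz":-20,"ax":0,"ay":0,"az":0,"claw":0},{"dx":50,"dy":-15,"dz":0,"ax":0,"ay":0,"az":0,"claw":0},{"dx":50,"dy":-15,"dz":0,"ax":0,"ay":0,"az":0,"claw":0}]'

```text
time_s: 12.9
position: [526.9, 33.7, 180.7]
orientation: [3.127, 0.027, 1.481]
contact_force: [0.9, 0.5, -0.1]
grip_width: 0.1
```

```bash
python3 st.py 503 212 180;python3 pic.py 9; python3 pin.py 9
python3 - <<'E'
from h import *
b=load('top0');a=load('scene0')
print('trough ends',al(ray(b,(186.5,212),3)),al(ray(b,(379,220),3)))
# block: scene view bottom/top corners near chute
cs=lambda u,v:(290+(u+.5)/5-.5,190+(v+.5)/5-.5)
for uv in((288,153),(330,230),(250,155),(305,238),(178,172),(208,243)): print('blk top z43',uv,al(ray(a,cs(*uv),43)))
print('slope start sc',al(ray(a,cs(470,180),3)),al(ray(a,cs(515,250),3)))
# ridges top view grey profile of block
g=cv2.cvtColor(b['image'],cv2.COLOR_BGR2GRAY); print(g[205:220,216:250].mean(0).round())
E
```

```text
t 12.9 pos [526.9  33.7 180.7] rpy [3.127 0.027 1.481] w 0.1 al [522.3  77.3] f_al [0.8 0.5] -0.1
tool delta [134.5 -20.2  -3.1] yaw err deg about tool z -0.4
9 [611.39 -10.03] 94 moved 124.84 left of 124.2: -0.64
trough ends [499.01767017 280.71015641] [ 504.58473136 -209.38263222]
blk top z43 (288, 153) [480.532659   191.47502863]
blk top z43 (330, 230) [530.93186615 188.90249858]
blk top z43 (250, 155) [477.89736329 175.62387832]
blk top z43 (305, 238) [533.04844258 177.41728273]
blk top z43 (178, 172) [481.24000563 142.72999341]
blk top z43 (208, 243) [526.51049402 139.22084027]
slope start sc [471.86880512 285.06634058] [519.64593618 282.2734203 ]
[159. 158. 158. 151. 138. 123. 112. 105. 106. 108. 102.  82.  73.  83.
 101. 116. 121. 118. 116. 115. 110. 104. 105. 109. 101.  86.  92. 104.
 108. 109. 114. 130. 150. 158.]
```

View pics/s9.png

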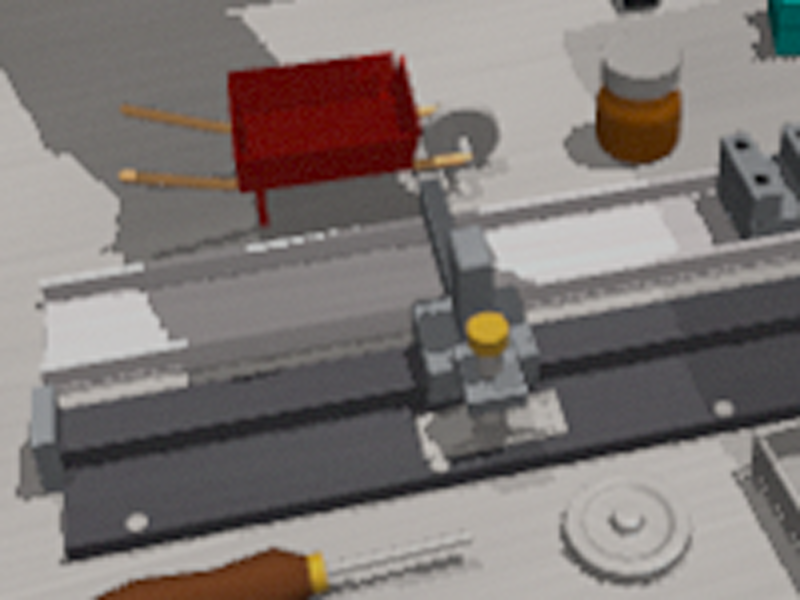

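View pics/t9.png

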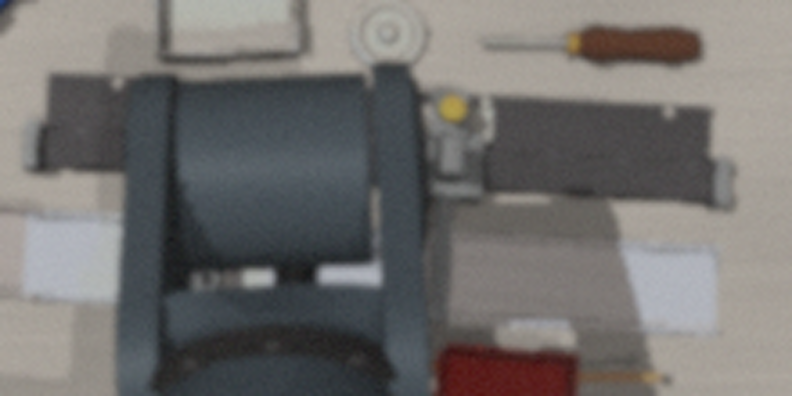

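play_rows --rows '[{"dx":30,"dy":-5,"dz":0,"ax":0.8,"ay":1.5,"az":-0.4,"claw":0},{"dx":40,"dy":-6,"dz":0,"ax":0,"ay":0,"az":0,"claw":0},{"dx":40,"dy":-6,"dz":0,"ax":0,"ay":0,"az":0,"claw":0},{"dx":24,"dy":-3,"dz":0,"ax":0,"ay":0,"az":0,"claw":0},{"dx":0,"dy":0,"dz":0,"ax":0,"ay":0,"az":0,"claw":0},{"dx":0,"dy":0,"dz":20,"ax":0,"ay":0,"az":0,"claw":0},{"dx":0,"dy":0,"dz":20,"ax":0,"ay":0,"az":0,"claw":0},{"dx":0,"dy":0,"dz":20,"ax":0,"ay":0,"az":0,"claw":0}]'

```text
time_s: 14.0
position: [520.5, 167.5, 120.0]
orientation: [3.138, -0.001, 1.489]
contact_force: [-0.2, 0.5, 0.0]
grip_width: -0.0
```

```bash
python3 st.py 503 212 38; sed -i 's/145,190,345,340,4/245,180,445,330,4/' pic.py; python3 pic.py 10
```

```text
t 14.0 pos [520.5 167.5 120. ] rpy [ 3.138e+00 -1.000e-03  1.489e+00] w -0.0 al [504.9 210.1] f_al [-0.2  0.5] 0.0
tool delta [ 1.9 -2.2 82. ] yaw err deg about tool z 0.08
```

View pics/s10.png

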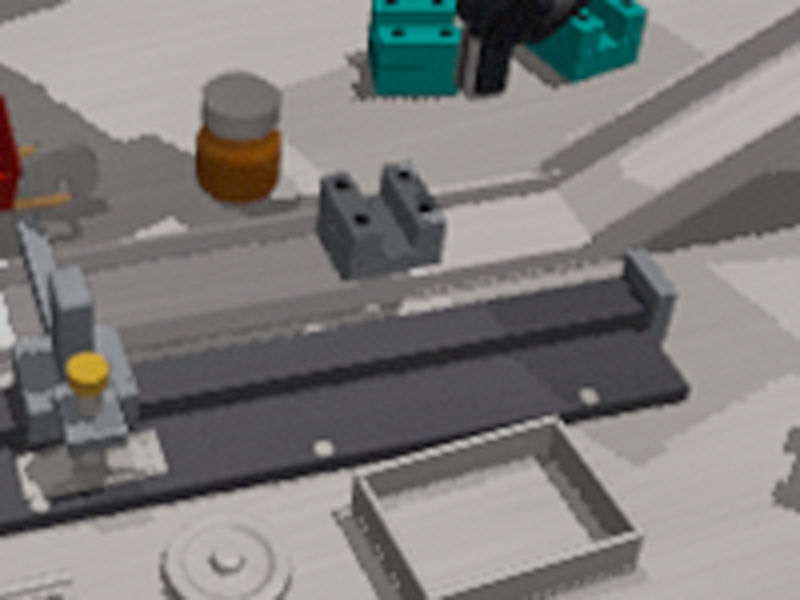

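play_rows --rows '[{"dx":0,"dy":-2,"dz":20,"ax":0,"ay":0,"az":0,"claw":0},{"dx":2,"dy":0,"dz":20,"ax":0,"ay":0,"az":0,"claw":0},{"dx":0,"dy":0,"dz":15,"ax":0,"ay":0,"az":0,"claw":0},{"dx":0,"dy":0,"dz":0,"ax":0,"ay":0,"az":0,"claw":0},{"dx":0,"dy":0,"dz":0,"ax":0,"ay":0,"az":0,"claw":0},{"dx":0,"dy":0,"dz":0,"ax":0,"ay":0,"az":0,"claw":0},{"dx":0,"dy":0,"dz":0,"ax":0,"ay":0,"az":0,"claw":0},{"dx":0,"dy":0,"dz":0,"ax":0,"ay":0,"az":0,"claw":0}]'

```text
time_s: 15.1
position: [521.2, 166.3, 67.3]
orientation: [3.135, -0.001, 1.486]
contact_force: [0.0, -1.0, 0.2]
grip_width: -0.2
```

```bash
python3 st.py 503 212 38; python3 pic.py 11
python3 - <<'E'
from h import *
a=load('scene11')
for z in(35,40,45,50): print(z,[((p[0]-245+.5)*4-.5,(p[1]-180+.5)*4-.5) for p in proj(a,[[*wd((503+sx,212+sy)),z] for sx,sy in((14,-11),(14,11))])])
E
```

```text
t 15.1 pos [521.2 166.3  67.3] rpy [ 3.135e+00 -1.000e-03  1.486e+00] w -0.2 al [505.6 208.9] f_al [ 0.1 -1. ] 0.2
tool delta [ 3.  -2.8 29.3] yaw err deg about tool z -0.08
35 [(np.float64(453.4931927841533), np.float64(214.81035900646145)), (np.float64(493.67706506926993), np.float64(207.99022591636015))]
40 [(np.float64(454.64956777229963), np.float64(207.25911553121523)), (np.float64(494.9783006559667), np.float64(200.45070043995452))]
45 [(np.float64(455.8146845102517), np.float64(199.6507875618721)), (np.float64(496.28932434555554), np.float64(192.85446144304933))]
50 [(np.float64(456.98864250050565), np.float64(191.984725337256)), (np.float64(497.61024699650534), np.float64(185.20086659749393))]
```

View pics/s11.png

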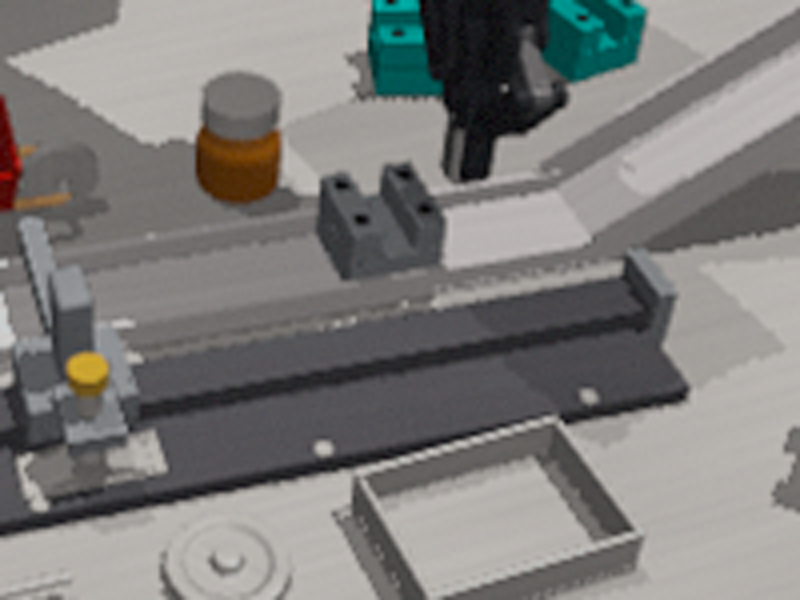

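play_rows --rows '[{"dx":2,"dy":-2,"dz":12,"ax":0,"ay":0,"az":0,"claw":0},{"dx":0,"dy":0,"dz":12,"ax":0,"ay":0,"az":0,"claw":0},{"dx":0,"dy":0,"dz":11,"ax":0,"ay":0,"az":0,"claw":0},{"dx":-2,"dy":0,"dz":0,"ax":0,"ay":0,"az":0,"claw":0},{"dx":-2,"dy":0,"dz":0,"ax":0,"ay":0,"az":0,"claw":0},{"dx":-2,"dy":0,"dz":0,"ax":0,"ay":0,"az":0,"claw":0},{"dx":-2,"dy":0,"dz":0,"ax":0,"ay":0,"az":0,"claw":0},{"dx":0,"dy":0,"dz":0,"ax":0,"ay":0,"az":0,"claw":0}]'

```text
time_s: 16.2
position: [518.6, 160.0, 29.4]
orientation: [3.136, -0.001, 1.486]
contact_force: [0.2, -0.2, 0.1]
grip_width: -0.0
```

```bash
python3 st.py 503 100 32; python3 pic.py 12
```

```text
t 16.2 pos [518.6 160.   29.4] rpy [ 3.136e+00 -1.000e-03  1.486e+00] w -0.0 al [503.5 202.4] f_al [ 0.2 -0.2] 0.1
tool delta [-102.4   -0.4   -2.7] yaw err deg about tool z -0.09
```

View pics/s12.png

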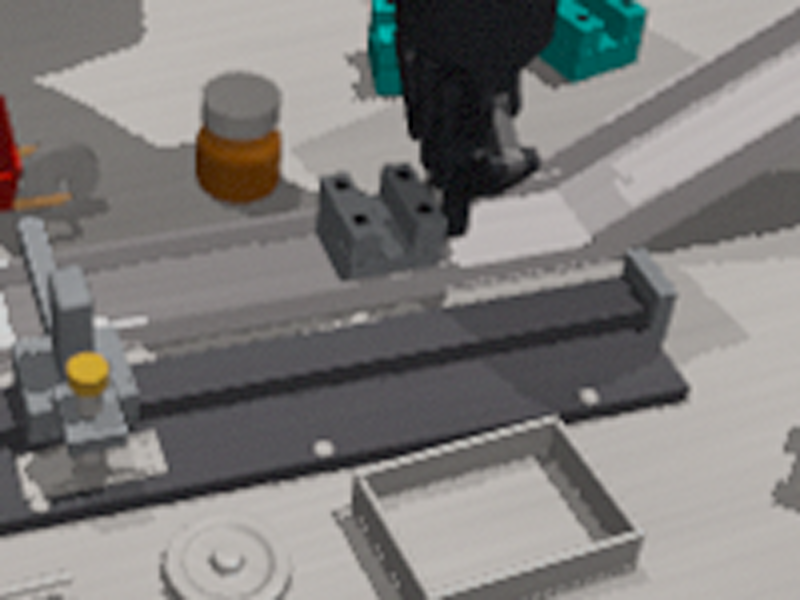

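play_rows --rows '[{"dx":-4,"dy":0,"dz":0,"ax":0,"ay":0,"az":0,"claw":0},{"dx":-5,"dy":0,"dz":-1,"ax":0,"ay":0,"az":0,"claw":0},{"dx":-6,"dy":0,"dz":-1,"ax":0,"ay":0,"az":0,"claw":0},{"dx":-7,"dy":0,"dz":0,"ax":0,"ay":0,"az":0,"claw":0},{"dx":-7,"dy":0,"dz":0,"ax":0,"ay":0,"az":0,"claw":0},{"dx":-7,"dy":0,"dz":0,"ax":0,"ay":0,"az":0,"claw":0},{"dx":-7,"dy":0,"dz":0,"ax":0,"ay":0,"az":0,"claw":0},{"dx":-6,"dy":0,"dz":0,"ax":0,"ay":0,"az":0,"claw":0}]'

```text
time_s: 17.3
position: [513.9, 108.2, 31.3]
orientation: [3.136, -0.001, 1.486]
contact_force: [0.9, 2.2, -1.1]
grip_width: -0.1
```

```bash
python3 st.py 503 100 32; python3 pic.py 13; python3 pin.py 13
```

```text
t 17.3 pos [513.9 108.2  31.3] rpy [ 3.136e+00 -1.000e-03  1.486e+00] w -0.1 al [503.2 150.4] f_al [0.7 2.2] -1.1
tool delta [-50.4  -0.1  -0.8] yaw err deg about tool z -0.08
13 [611.5 -10.1] 93 moved 124.77 left of 124.2: -0.57
```

View pics/s13.png

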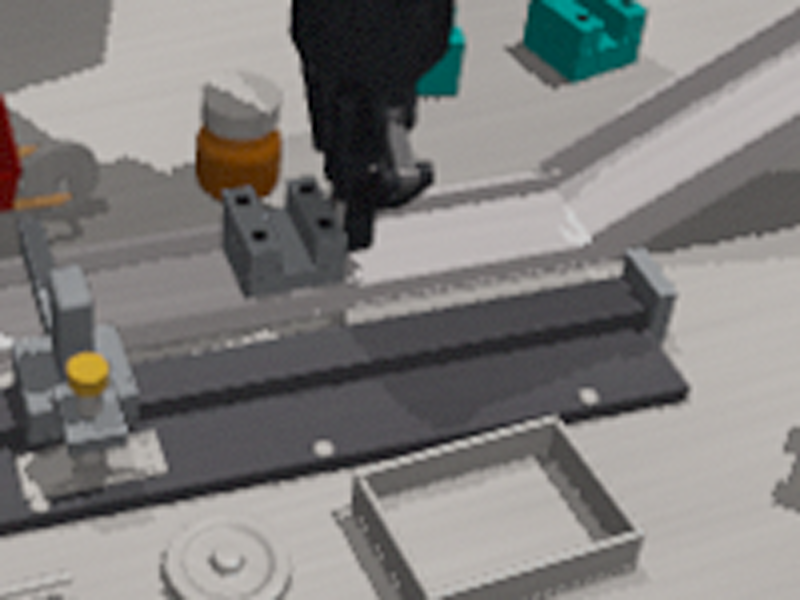

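play_rows --rows '[{"dx":-7,"dy":0,"dz":0,"ax":0,"ay":0,"az":0,"claw":0},{"dx":-9,"dy":0,"dz":0,"ax":0,"ay":0,"az":0,"claw":0},{"dx":-10,"dy":0,"dz":0,"ax":0,"ay":0,"az":0,"claw":0},{"dx":-10,"dy":0,"dz":0,"ax":0,"ay":0,"az":0,"claw":0},{"dx":-10,"dy":0,"dz":0,"ax":0,"ay":0,"az":0,"claw":0},{"dx":-10,"dy":0,"dz":0,"ax":0,"ay":0,"az":0,"claw":0},{"dx":-8,"dy":0,"dz":0,"ax":0,"ay":0,"az":0,"claw":0},{"dx":-5,"dy":0,"dz":0,"ax":0,"ay":0,"az":0,"claw":0}]'

```text
time_s: 18.4
position: [507.9, 34.7, 31.5]
orientation: [3.135, -0.001, 1.486]
contact_force: [0.5, 2.8, -0.0]
grip_width: -0.2
```

```bash
python3 st.py 503 57 32; sed -i 's/245,180,445,330,4/195,180,395,330,4/' pic.py; python3 pic.py 14; python3 pin.py 14
```

```text
t 18.4 pos [507.9  34.7  31.5] rpy [ 3.135e+00 -1.000e-03  1.486e+00] w -0.2 al [503.3  76.7] f_al [0.3 2.9] -0.0
tool delta [-19.7  -0.2  -0.5] yaw err deg about tool z -0.1
14 [611.5 -10.1] 93 moved 124.77 left of 124.2: -0.57
```

View pics/s14.png

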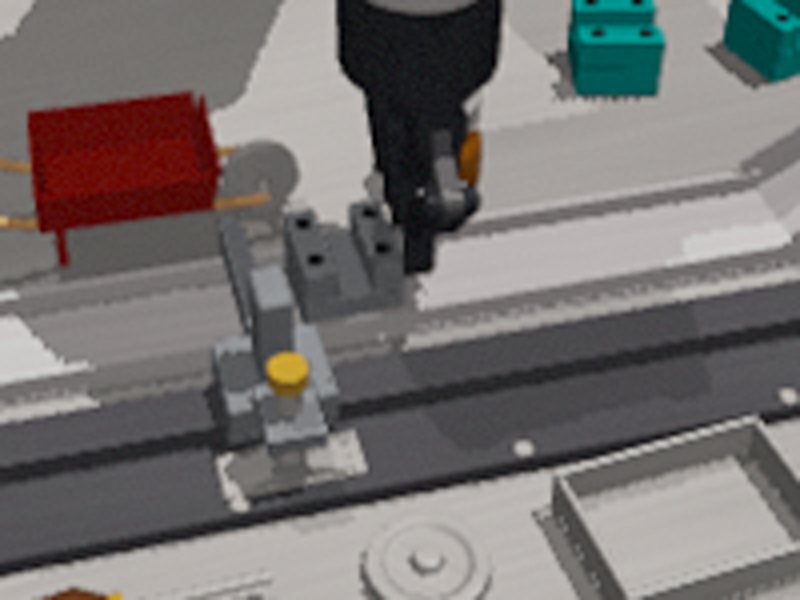

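play_rows --rows '[{"dx":-3,"dy":0,"dz":0,"ax":0,"ay":0,"az":0,"claw":0},{"dx":-3,"dy":0,"dz":0,"ax":0,"ay":0,"az":0,"claw":0},{"dx":-3,"dy":0,"dz":0,"ax":0,"ay":0,"az":0,"claw":0},{"dx":-3,"dy":0,"dz":0,"ax":0,"ay":0,"az":0,"claw":0},{"dx":-2,"dy":0,"dz":0,"ax":0,"ay":0,"az":0,"claw":0},{"dx":-2,"dy":0,"dz":0,"ax":0,"ay":0,"az":0,"claw":0},{"dx":-1,"dy":0,"dz":0,"ax":0,"ay":0,"az":0,"claw":0},{"dx":-1,"dy":0,"dz":0,"ax":0,"ay":0,"az":0,"claw":0}]'

```text
time_s: 19.5
position: [506.3, 16.4, 31.5]
orientation: [3.135, -0.001, 1.487]
contact_force: [-0.6, 3.5, 0.1]
grip_width: -0.0
```

```bash
python3 st.py 503 55 32; python3 pic.py 15; python3 pin.py 15
```

```text
t 19.5 pos [506.3  16.4  31.5] rpy [ 3.135e+00 -1.000e-03  1.487e+00] w -0.0 al [503.2  58.3] f_al [-0.8  3.4] 0.1
tool delta [-3.3 -0.2 -0.5] yaw err deg about tool z -0.06
15 [611.45 -10.2 ] 95 moved 124.67 left of 124.2: -0.47
```

View pics/s15.png

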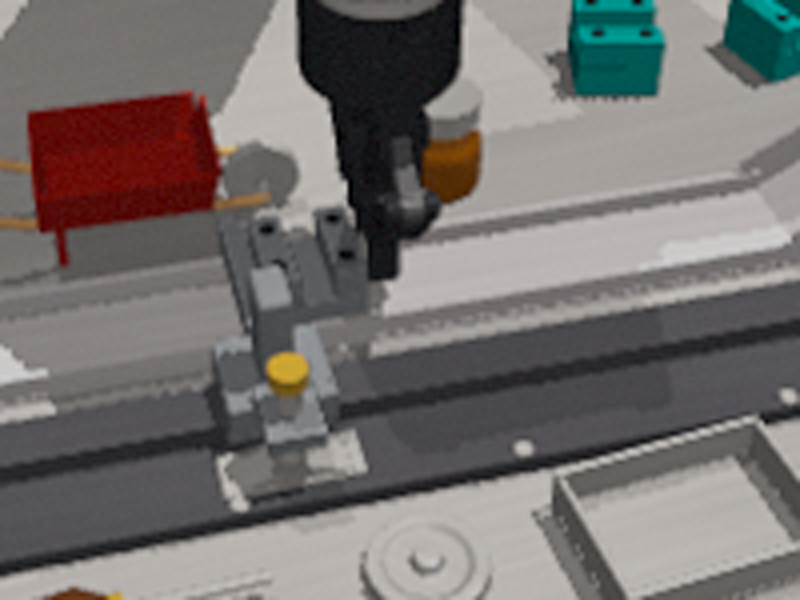

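play_rows --rows '[{"dx":-0.8,"dy":0,"dz":0,"ax":0,"ay":0,"az":0,"claw":0},{"dx":-0.8,"dy":0,"dz":0,"ax":0,"ay":0,"az":0,"claw":0},{"dx":-0.7,"dy":0,"dz":0,"ax":0,"ay":0,"az":0,"claw":0},{"dx":-0.5,"dy":0,"dz":0,"ax":0,"ay":0,"az":0,"claw":0},{"dx":-0.5,"dy":0,"dz":0,"ax":0,"ay":0,"az":0,"claw":0},{"dx":-0.5,"dy":0,"dz":0,"ax":0,"ay":0,"az":0,"claw":0},{"dx":-0.5,"dy":0,"dz":0,"ax":0,"ay":0,"az":0,"claw":0},{"dx":-0.5,"dy":0,"dz":0,"ax":0,"ay":0,"az":0,"claw":0}]'

```text
time_s: 20.6
position: [506.0, 14.2, 31.6]
orientation: [3.135, -0.005, 1.486]
contact_force: [1.0, 8.4, 0.5]
grip_width: 0.3
```

```bash
python3 st.py 503 55 32; python3 pic.py 16; python3 pin.py 16
```

```text
t 20.6 pos [506.   14.2  31.6] rpy [ 3.135 -0.005  1.486] w 0.3 al [503.1  56.1] f_al [0.3 8.5] 0.5
tool delta [-1.1 -0.1 -0.4] yaw err deg about tool z -0.09
16 [611.56 -10.35] 92 moved 124.52 left of 124.2: -0.32
```

Force rose to 8.5 N while motion nearly stopped, so the block is against the arm. I'll back off and check.

play_rows --rows '[{"dx":2,"dy":0,"dz":0,"ax":0,"ay":0,"az":0,"claw":0},{"dx":8,"dy":0,"dz":0,"ax":0,"ay":0,"az":0,"claw":0},{"dx":15,"dy":0,"dz":0,"ax":0,"ay":0,"az":0,"claw":0},{"dx":15,"dy":0,"dz":-10,"ax":0,"ay":0,"az":0,"claw":0},{"dx":30,"dy":0,"dz":-30,"ax":0,"ay":0,"az":0,"claw":0},{"dx":45,"dy":0,"dz":-40,"ax":0,"ay":0,"az":0,"claw":0},{"dx":45,"dy":-20,"dz":-40,"ax":0,"ay":0,"az":0,"claw":0},{"dx":45,"dy":-40,"dz":-10,"ax":0,"ay":0,"az":0,"claw":0}]'

```text
time_s: 21.7
position: [464.0, 229.2, 166.7]
orientation: [3.134, -0.006, 1.483]
contact_force: [0.1, 0.6, 0.9]
grip_width: -0.2
```

```bash
python3 st.py; python3 pic.py 17; python3 pin.py 17
```

```text
t 21.7 pos [464.  229.2 166.7] rpy [ 3.134 -0.006  1.483] w -0.2 al [443.4 266.9] f_al [0.  0.6] 0.9
17 [611.4  -10.28] 92 moved 124.6 left of 124.2: -0.4
```

View pics/s17.png

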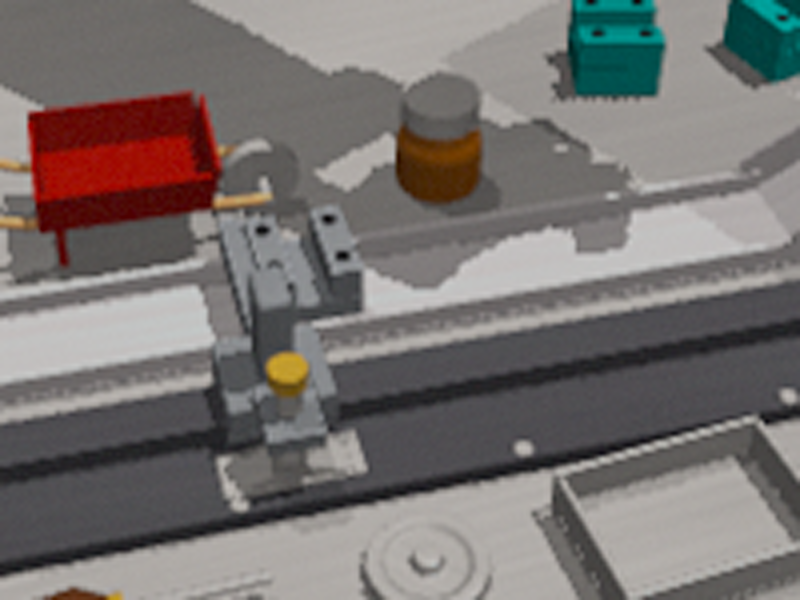

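View pics/t17.png

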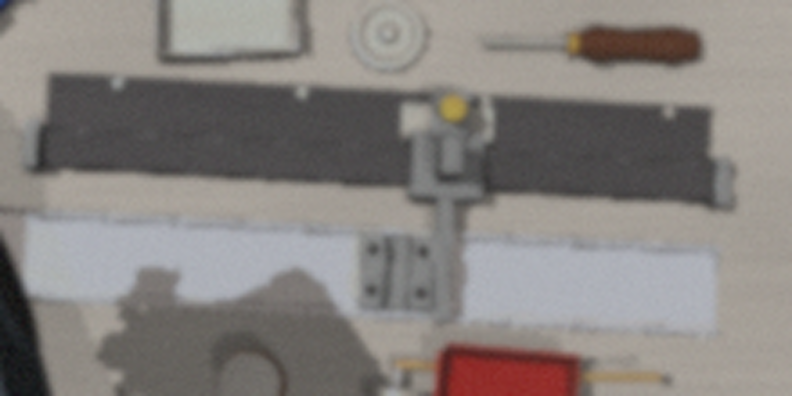

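Run:
```python
from h import *
b=load('top17')
m=cv2.inRange(cv2.cvtColor(b['image'],cv2.COLOR_BGR2HSV),(15,110,90),(34,255,255)); m[:160]=0;m[180:]=0;m[:,:290]=0;m[:,320:]=0
n,l,st,c=cv2.connectedComponentsWithStats(m);i=1+st[1:,4].argmax();print('pin',c[i],al(ray(b,c[i],72)),'notch -12.2')
g=cv2.cvtColor(b['image'],cv2.COLOR_BGR2GRAY)
print('row blk', g[207:225,274:315].mean(0).round().astype(int).tolist())
print('arm only', g[198:203,294:315].mean(0).round().astype(int).tolist())
for u in(279.8,300.6): print('blk edge',u,al(ray(b,(u,216),43)))
for u in(300.6,308): print('arm edge',u,al(ray(b,(u,216),39)))
cr=lambda u,v:(180+(u+.5)/3.6-.5,140+(v+.5)/3.6-.5)
for v in((373,250),(423,252),(371,290),(421,294)): print('hole',al(ray(b,cr(*v),43)))
b0=load('top0')
for v in((159,238),(208,240),(157,278),(207,281)): print('hole0',al(ray(b0,cr(*v),43)))
```

```text
pin [305.36666667 169.63333333] [612.08280754 -11.84964824] notch -12.2
row blk [175, 176, 176, 174, 169, 156, 138, 127, 118, 113, 117, 118, 108, 98, 103, 119, 128, 129, 122, 117, 119, 120, 115, 111, 116, 119, 120, 127, 129, 127, 124, 120, 122, 126, 139, 157, 171, 174, 176, 176, 176]
arm only [158, 158, 157, 152, 143, 136, 128, 121, 125, 129, 127, 119, 105, 98, 105, 122, 144, 156, 160, 159, 159]
blk edge 279.8 [498.80153806  43.58197676]
blk edge 300.6 [501.5086172  -7.4673523]
arm edge 300.6 [501.77839166  -7.69125964]
arm edge 308 [502.74502546 -25.91976507]
hole [516.27778446  35.99274477]
hole [516.71934677   1.80238742]
hole [488.8696533  35.9468714]
hole [487.94625826   1.74582183]
hole0 [516.74276385 182.47557103]
hole0 [517.14817998 148.96046386]
hole0 [489.32906278 182.18593742]
hole0 [489.08778894 148.00552525]
```

```bash
python3 -c "
from cell import order
print(order.sign_off())"
```

```text
the job is handed in; nothing more can be done
None
```

I pushed the stop into its notch and then the axle block up against the stop's arm, and handed the job in at about 22 s of the 64 s allowed. The sign-off gives no verdict.

- **Stop:** I pushed the tab with the sides of the closed fingers. The push reached about 6.7 N on the ridge and fell to 0 when the pin clicked in. After the last push the pin is about 0.4 mm from the measured notch centre in both cameras.
- **Block:** I pushed it along the trough until the force rose from about 3 N of sliding to 8.5 N, with the stop holding, then backed off. In the top view its centre is about 24.7 mm from the stop face (target 25 mm), there is no visible gap, and it is flat in the trough. This figure takes the arm as centred on the pin. The arm's edges in the image are too blurred to check it separately.
- **Bystanders:** all looked unmoved in the last pictures; I did not measure them. No check failed, and the only disagreement was a 1–2 mm offset between the two cameras, which is within their calibration.

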